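# Snap the closed end cap onto a flange bearing and keep it pressed

## Robot

A 6-joint arm with a two-finger parallel gripper is mounted at the origin on the work surface. World frame = base frame: x ahead of the robot, y to its left, z up, the work surface at z = 0. Lengths are in m, angles in rad, forces in N, time in s.
With the tool pointing down it reaches from about 0.425 to 0.95 m from the base axis. Payload 3.5 kg.
Tool frame: the origin (TCP) lies midway between the tips of the shut fingers; the grasp point (between the pads) lies 19 mm behind it; z points along the fingers, y is the line along which they close (so a half turn about z gives the same grasp; the last joint's range is limited). The gripper opens to 85 mm and grips with 20 to 120 N. Pads are 22 mm wide; open, the fingers measure 114 mm over their backs; the gripper's body (76 mm by 85 mm) begins 54 mm behind the grasp point. The pads swing forward as they close: fully open they stand 13 mm farther back than shut.
Start: joints at [1.026, 0.286, 1.577, -0, 1.279, -0.15], TCP at [0.26, 0.623, 0.204] pointing down, gripper open.
Joint ranges: [-2.77, 2.77], [-0.9, 2.22], [0.21, 2.48], [-1.53, 4.67], [0.24, 2.81], [-2.84, 2.84]. Speed limits (rad/s): [2.79, 2.79, 3.14, 3.14, 3.14, 3.14].

## Interface

Orientations are given as a 3x3 rotation matrix whose columns are the frame's x, y, z axes.
In Python, from bench import manip gives the robot as it stands.
- The arm moves only by the shell command python3 -m pendant 'ROWS' [FORCE]. ROWS is JSON, a list of rows, each a list of 3 entries, a list of its own where there are three numbers: the shift along the world's x, y, z in units of 40 mm (1.0 is 40 mm), then the turn, a rotation vector about the world's x, y, z in units of 6 degrees (1.0 is 6 degrees), then the opening, from -1 (shut) to 1 (fully open). A call has 1 to 5 rows; each row is the pose to reach, as a shift and turn from the pose commanded when the call began; what a row does not reach only later rows make up. A row lasts 1/12 s, in which the tool goes at most 41.7 mm and 7.16 degrees, less where a joint would pass 70% of its speed; a pose out of reach is approached as far as the arm can. A call with a gripper value outside its range is refused whole. The fingers move at their own pace and stop on an object; FORCE is the grip in N (left out, the last holds). Time passes only in rows, so rows that repeat a pose let the fingers close. It gives the time, the measured TCP pose, the force, the opening and the grip force at its end, in the units of the state.
- manip.sense(): the state, without advancing time (a new reading comes with each control period).
- manip.capture(name): name is "scene" or "top" or "wrist"; returns (picture, depth): 420x560x3 uint8, blue, green, red; 420x560 float32, m along the optical axis (not along the pixel's ray), 0 where there is no reading.
- manip.get_calibration(name): a dict with "intrinsics" (3x3 intrinsics, pixels), "k1" (the pictures are not rectified: a ray, as slopes to the right and down, at radius r is drawn at 1 + k1 r^2 times it, then the intrinsics apply), "R" (3x3) and "t" (3): a world point X has camera coordinates R X + t; the wrist camera has in their place "tool_from_camera" (4x4, takes a point from camera to tool coordinates, whose origin is the TCP and whose axes are the flange's). Camera axes: x right, y down, z forward; pixel columns grow to the right and rows downward; lengths in m; the calibration is good to about 2 mm. A picture is of the moment at which its call begins: read the wrist's pose just before it. get_calibration takes no time and is no camera call.
- manip.sign_off(): hands the job in; it is judged then, once.
The state is a dict: "time": time; "joint_pos": joint angles; "qvel": joint speeds; "joint_torque": joint torques, N m; "position": TCP position; "tcp_rot": TCP orientation; "force": force on the tool from outside, world axes, zero at the start; "moment": the same for the moment, N m; "opening": finger opening in m; "grip_force": force on a finger pad.
Only numpy, scipy, OpenCV 4.12 (cv2) and the standard library are available. Lean on these libraries where they do the work, as an engineer would, in place of code of your own. Each camera call takes 0.05 s, during which the arm holds its last target. There are 200 camera calls.

## Task

Fit the closed end cap, the domed one without a shaft hole, to the flange bearing bolted on the steel plate: set it centred and level on the mouth of the hub, so that its tongues rest on the rim, and then push it straight down until it snaps in and its flange lies flush on the rim. Do not let up afterwards: finish with the arm still pressing the cap firmly down onto the hub. Leave the other things on the bench where they are.

Things in the scene. Friction and masses are not known exactly. Their poses are not given: they have to be found in the camera images.
- cap: The closed end cap, dark grey plastic, 60 g: flange of diameter 66 mm, 3 mm thick, on it a round dome of diameter 51 mm. A spigot 52 mm wide, 2 mm deep and six sprung tongues with beads hang 16 mm below the flange. Origin: centre of the flange's underside, z up through the dome; round about z. It starts upright on the bench on its tongues, origin 16 mm above the bench.
- cap_top (a point): Centre of the flat, closed top of that cap's dome, 22 mm above the origin of cap; the flat is 45 mm across.
- open_cap: The other end cap, not wanted, a bystander: same dark grey plastic, shape, size and origin, but the top of its dome has a 26 mm shaft hole. It also stands on its tongues on the bench; the two may have swapped places.
- bearing: Flange bearing unit, fixed: grey cast housing with a square 108 mm flange and a round hub, held by four hexagon bolts on a 200 x 160 x 12 mm steel plate on two wooden battens. Origin: under the centre, on the bench; z up, the plate's long side along x. Plate top 47 mm, bolt heads up to 69 mm, hub rim 87 mm above the bench. The hub is 78 mm across outside.
- bearing_rim (a point): Centre of the hub's mouth at the height of its flat rim, 87 mm above the bench. Mouth 54 mm wide, lip rounded; the shaft end inside is 3 mm lower. A cap set on it rests by its beads on the lip, its origin 9 to 10 mm above this point. Pushed down it resists with 8 to 20 N at most, at 5 to 9 mm; then it gives way, pulls itself home and its flange stops hard on the rim, origin at this point.
- spanner: Steel spanner, 170 mm long, lying along its x. Bystander. Origin: under its middle.
- hammer: Hammer, 240 mm long, lying along its x. Bystander. Origin: under its middle.
- oil: White plastic oil bottle, diameter 60 mm, 165 mm tall, standing. Bystander. Origin: centre of its foot.
- grease: Round steel tin, diameter 72 mm, 58 mm tall, standing. Bystander. Origin: centre of its foot.
- vblock: Steel V-block, 60 x 44 x 42 mm, its groove along x. Bystander. Origin: centre of its underside.
- nut: Loose hexagon nut, 24 mm across, 13 mm high, lying on a corner of the steel plate. Bystander. Origin: centre of its underside.
Not all that is in view belongs to the job. Leave any blue or pink look-alike of the cap alone.

How it is judged:
On the way, in this order (a step that is already met when the one before it is completed fails the run):
1. the closed cap rests on the mouth of the hub, centred and level, not yet snapped in (contact force between cap and bearing above 0.2 N and horizontal distance between cap and bearing_rim below 0.004 m and z of cap in the frame of bearing_rim between 0.004 and 0.012 m and angle between the z axis of cap and the z axis of bearing, either way round below 0.12 rad), for 0.1 s.
2. the cap has snapped home: its flange lies flush on the rim (z of cap in the frame of bearing_rim between -0.002 and 0.0015 m and horizontal distance between cap and bearing_rim below 0.003 m and angle between the z axis of cap and the z axis of bearing, either way round below 0.04 rad), for 0.2 s.
At the end, for the whole second after the job is handed in: The closed cap is snapped home: its flange within 1.5 mm of the rim, centred within 3 mm and level within 0.04 rad, and through the last second the arm still holds and presses it, with more than 5 N between cap and bearing. Every bystander is within 25 mm of where it started (all of step 2 and contact force between cap and bearing above 5 N and contact force between any of the fingers, the arm and cap above 3 N and distance of each of open_cap, spanner, hammer, oil, grease, vblock, nut from where it was at the start of the episode below 0.025 m); the arm keeps its last pose, push and grip.
It fails at once if a bystander (other cap, spanner, hammer, oil bottle, grease tin, V-block or nut) is pushed more than 40 mm away (distance of any of open_cap, spanner, hammer, oil, grease, vblock, nut from where it was at the start of the episode above 0.04 m).
It also fails if it takes over 40 s, if anything falls off the work surface, if the arm or the gripper's body presses on something with over 40 N, if the wrist force passes 120 N, or if a joint passes its speed limit or range.

## Working session

There is one attempt and no reset: what is moved stays moved. The work goes in short steps, Python scripts to look and compute and a shell command to move; the robot and the scene stay as the last step left them, time stands still between calls to the robot, and variables do not carry over. Pictures are saved under pics/ and viewed, at most 10 in all, crops included, and the job is handed in when it is done.

```bash
mkdir -p pics
cat > h.py <<'E'
import numpy as np, cv2
from bench import manip
def world(name,c,d,s=None):
    """full point cloud HxWx3 in world"""
    K=np.array(c["intrinsics"]);k1=c["k1"];H,W=d.shape
    u,v=np.meshgrid(np.arange(W),np.arange(H))
    p=np.stack([u,v],-1).reshape(-1,1,2).astype(np.float64)
    n=cv2.undistortPoints(p,K,np.array([k1,0,0,0,0.])).reshape(H,W,2)
    P=np.dstack([n*d[...,None],d])
    if name=="wrist":
        T=np.array(c["tool_from_camera"]);P=P@T[:3,:3].T+T[:3,3]
        return P@np.array(s["tcp_rot"]).T+np.array(s["position"])
    return (P-np.array(c["t"]))@np.array(c["R"])
def shot(name):
    s=manip.sense();im,d=manip.capture(name);return im,d,world(name,manip.get_calibration(name),d,s),s
E
python3 - <<'E'
from h import *
for n in("scene","top"):
    im,d,P,s=shot(n);cv2.imwrite(f"pics/{n}.png",im);np.savez(f"{n}.npz",im=im,d=d,P=P)
print(s)
E
```

```text
{'time': 0.05, 'joint_pos': array([ 1.02603138e+00,  2.87146537e-01,  1.57817847e+00,  8.20576203e-06,
        1.27862006e+00, -1.49987126e-01]), 'qvel': array([-0.0027391 , -0.00237246, -0.00042367,  0.0006178 , -0.00111555,
        0.0007928 ]), 'joint_torque': array([ 1.86304947e-04, -4.07560015e+01, -2.93922204e+01, -1.80460438e-04,
        3.60415987e-03, -1.59209810e-05]), 'position': array([0.25919   , 0.62246924, 0.20305922]), 'tcp_rot': array([[-9.23080905e-01,  3.84603875e-01, -1.22577998e-03],
       [ 3.84605660e-01,  9.23078791e-01, -2.00782510e-03],
       [ 3.59274185e-04, -2.32482693e-03, -9.99997233e-01]]), 'force': array([-0.3346691 , -0.68574826,  0.4557496 ]), 'moment': array([ 0.03897953, -0.01853399, -0.01091875]), 'grip_force': 0.0, 'opening': 0.08536129117223595}
```

View pics/top.png

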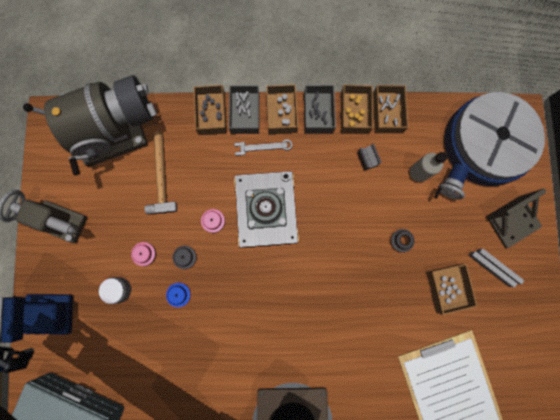

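View pics/scene.png

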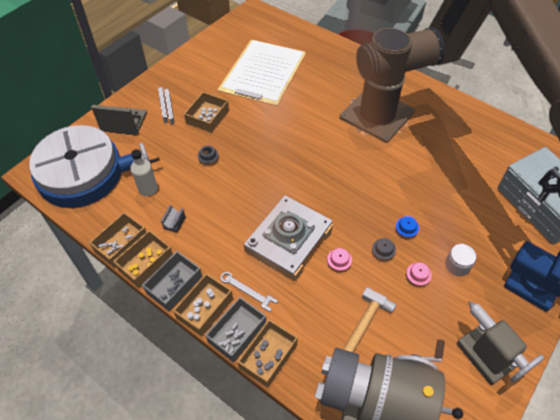

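Run:
```python
from h import *
T=np.load("top.npz");S=np.load("scene.npz")
def cr(im,u,v,r=28):return cv2.resize(im[v-r:v+r,u-r:u+r],(300,300),interpolation=cv2.INTER_CUBIC)
t,s=T["im"],S["im"]
o=np.vstack([np.hstack([cr(t,184,257),cr(t,402,240)]),np.hstack([cr(s,384,249),cr(s,208,155)])])
cv2.imwrite("pics/crop.png",np.clip(o*1.6,0,255).astype(np.uint8))
P=T["P"]
for n,u,v in(("A",184,257),("B",402,240),("hub",266,207)):
    w=P[v-40:v+40,u-40:u+40].reshape(-1,3);c=P[v,u]
    w=w[np.hypot(*(w-c)[:,:2].T)<.045]
    if n=="hub": w=w[(w[:,2]>.08)&(w[:,2]<.1)]
    else: w=w[(w[:,2]>.01)&(w[:,2]<.05)]
    print(n,c,cv2.minEnclosingCircle(w[:,:2].astype(np.float32)),np.median(w,0),np.percentile(w[:,2],[5,50,95]),len(w))
for n,u,v in(("A",384,249),("B",208,155),("hub",290,226)):
    P=S["P"];print(n,P[v,u])
```

```text
A [0.45532515 0.29269217 0.04108492] ((0.45559433102607727, 0.2991695702075958), 0.03301144763827324) [0.45542966 0.2950224  0.03602061] [0.01776247 0.03602061 0.04079453] 425
B [ 0.49933913 -0.32204086  0.00245177] ((0.4979555308818817, -0.31751444935798645), 0.034242693334817886) [ 0.49601552 -0.30987926  0.0343194 ] [0.01765365 0.0343194  0.04079732] 366
hub [0.58540624 0.06616447 0.083351  ] ((0.5872329473495483, 0.06849478930234909), 0.03937226161360741) [0.58543276 0.06877421 0.08681428] [0.08205102 0.08681428 0.0904701 ] 434
A [0.47215811 0.30627469 0.0386368 ]
B [ 0.50907642 -0.30286331  0.03430089]
hub [0.59279173 0.07734079 0.08576999]
```

View pics/crop.png

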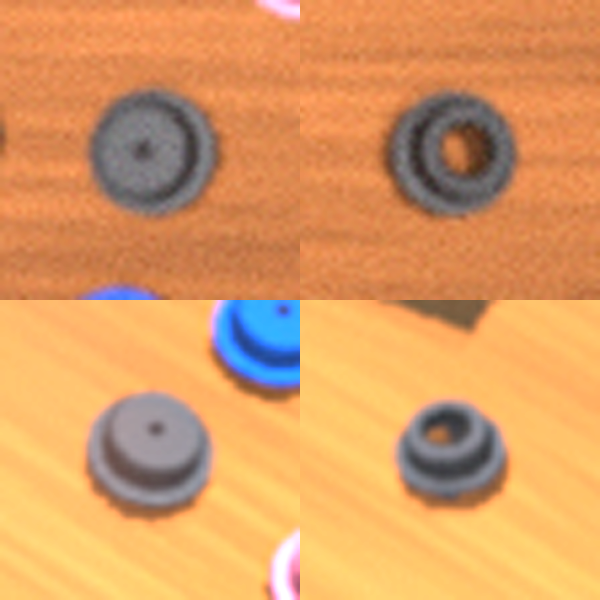

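A at top (184,257) / scene (384,249) has a closed top with only a dimple. B at top (402,240) / scene (208,155) shows wood through a shaft hole, and the pink and blue ones are decoys. So A is the cap, at about (0.455, 0.297), top about 0.038 m. The hub is at about (0.587, 0.068), rim 0.087 m. All of these match the given sizes. I'll move over A with the finger line at 35°, between the decoys.

```bash
python3 -m pendant '[[[0.5,-0.8,0],[0,0,-0.6],1],[[1,-1.6,0],[0,0,-1.1],1],[[1.5,-2.4,0],[0,0,-1.7],1],[[2,-3.2,0],[0,0,-2.2],1],[[2.5,-4.1,0],[0,0,-2.7],1]]'; python3 -m pendant '[[[0.5,-0.8,0],[0,0,-0.6],1],[[1,-1.6,0],[0,0,-1.1],1],[[1.5,-2.4,0],[0,0,-1.7],1],[[2,-3.2,0],[0,0,-2.2],1],[[2.4,-4,0],[0,0,-2.7],1]]'; python3 -m pendant '[[[0,0,0],[0,0,0],1],[[0,0,0],[0,0,0],1],[[0,0,0],[0,0,0],1]]'
python3 - <<'E'
from h import *
im,d,P,s=shot("wrist");cv2.imwrite("pics/w1.png",im);np.savez("w1.npz",im=im,P=P)
p=s["position"];print(p,s["tcp_rot"],s["opening"])
def fit(w):
    w=w[:,:2].astype(np.float32);return cv2.minEnclosingCircle(w),len(w)
m=(np.hypot(P[...,0]-.455,P[...,1]-.297)<.05)
for lo,hi in((.034,.043),(.014,.024)):
    q=m&(P[...,2]>lo)&(P[...,2]<hi);print(fit(P[q]),np.median(P[q],0))
E
```

```text
time: 0.52
position: [0.3598, 0.4577, 0.2038]
tcp_rot: [[-0.778, 0.628, -0.001], [0.628, 0.778, -0.0], [0.0, -0.001, -1.0]]
force: [2.0, 0.1, 0.5]
opening: 0.0852
grip_force: 0.0
time: 0.93
position: [0.4563, 0.2972, 0.204]
tcp_rot: [[-0.571, 0.821, -0.0], [0.821, 0.571, -0.0], [-0.0, -0.0, -1.0]]
force: [0.1, 0.9, 0.4]
opening: 0.0856
grip_force: 0.0
time: 1.18
position: [0.4552, 0.2992, 0.204]
tcp_rot: [[-0.573, 0.819, -0.001], [0.819, 0.573, 0.0], [0.001, -0.001, -1.0]]
force: [0.3, 0.1, 0.0]
opening: 0.0854
grip_force: 0.0
[0.4552202  0.29919175 0.20402915] [[-5.73160766e-01  8.19442361e-01 -9.76292310e-04]
 [ 8.19442619e-01  5.73161192e-01  2.06170168e-04]
 [ 7.28517433e-04 -6.81846876e-04 -9.99999502e-01]] 0.08540062719594343
(((0.45736759901046753, 0.29808127880096436), 0.025170955806970596), 1710) [0.45662641 0.29889172 0.03848425]
(((0.45731794834136963, 0.29784631729125977), 0.03318197652697563), 946) [0.45058043 0.30670814 0.01985632]
```

View pics/w1.png

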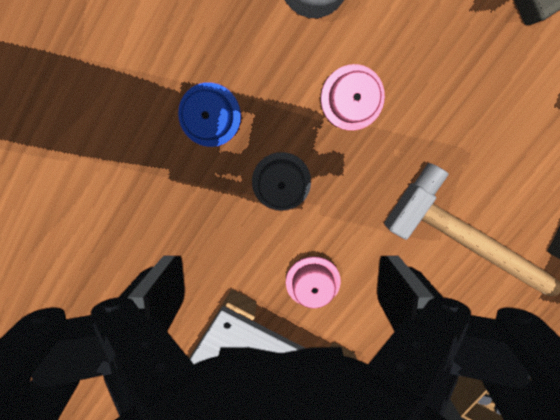

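The wrist view shows the closed cap, with its centre dimple, at (281,182). The circle fits give radii of 25.2 and 33.2 mm (nominal 25.5 and 33) and a centre of (0.4573, 0.298), with free space on both finger sides. I'll descend to TCP z of about 0.018 and grip the dome.

```bash
python3 -m pendant '[[[0.05,-0.03,-0.8],[0,0,0],1],[[0.05,-0.03,-1.6],[0,0,0],1],[[0.05,-0.03,-2.4],[0,0,0],1],[[0.05,-0.03,-3.2],[0,0,0],1],[[0.05,-0.03,-3.8],[0,0,0],1]]'; python3 -m pendant '[[[0,0,-0.4],[0,0,0],1],[[0,0,-0.7],[0,0,0],1],[[0,0,-0.85],[0,0,0],1],[[0,0,-0.85],[0,0,0],1],[[0,0,-0.85],[0,0,0],0.3]]' 60;  python3 -m pendant '[[[0,0,0],[0,0,0],0],[[0,0,0],[0,0,0],-0.3],[[0,0,0],[0,0,0],-0.5],[[0,0,0],[0,0,0],-0.5],[[0,0,0],[0,0,0],-0.5]]' 60
```

```text
time: 1.65
position: [0.4552, 0.2989, 0.0495]
tcp_rot: [[-0.576, 0.818, -0.003], [0.818, 0.576, -0.001], [0.001, -0.003, -1.0]]
force: [-0.3, 0.1, -0.5]
opening: 0.0852
grip_force: 0.0
time: 2.07
position: [0.4579, 0.2987, 0.0191]
tcp_rot: [[-0.574, 0.819, 0.001], [0.819, 0.574, 0.0], [-0.0, 0.001, -1.0]]
force: [0.6, -0.6, -0.3]
opening: 0.0756
grip_force: 0.0
time: 2.48
position: [0.4579, 0.2979, 0.0189]
tcp_rot: [[-0.573, 0.819, 0.001], [0.819, 0.573, 0.0], [-0.0, 0.001, -1.0]]
force: [-0.3, 0.7, 0.7]
opening: 0.0215
grip_force: 0.0
```

The opening is 21 mm, so the cap isn't between the pads. I'll look.

```bash
python3 -m pendant '[[[0,0,0],[0,0,0],-0.5],[[0,0,0],[0,0,0],-0.5]]'
python3 - <<'E'
from h import *
im,d,P,s=shot("wrist");im2,_,P2,_=shot("scene");
cv2.imwrite("pics/w2.png",np.hstack([cv2.resize(im,(450,338)),cv2.resize(im2[170:330,280:470],(350,338))]))
E
```

```text
time: 2.65
position: [0.4576, 0.2978, 0.0185]
tcp_rot: [[-0.573, 0.819, 0.0], [0.819, 0.573, 0.0], [-0.0, 0.0, -1.0]]
force: [-0.3, 0.7, 0.8]
opening: 0.0213
grip_force: 0.0
```

View pics/w2.png

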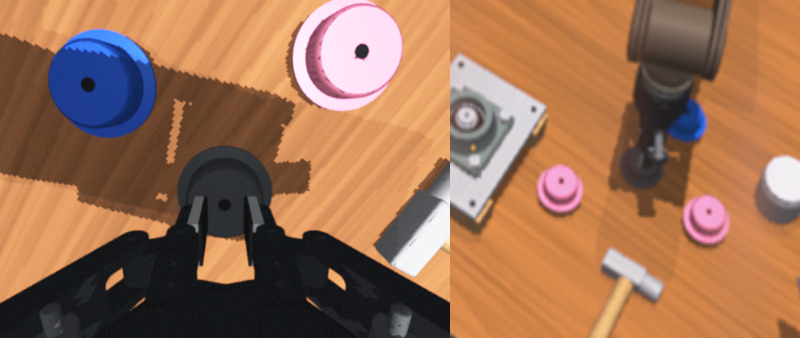

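The picture shows the cap upright and unmoved, dimple at (224,205), with the finger tips apparently above the dome rather than beside it. I'll measure heights from the depth.

Run:
```python
from h import *
im,d,P,s=shot("wrist")
k=560/450
for u,v in((224,205),(222,165),(200,155),(250,155),(198,200),(200,212),(196,225),(250,200),(254,212),(256,225),(224,222),(188,190),(350,300),(120,200)):
    print((u,v),P[int(v*k),int(u*k)].round(4),im[int(v*k),int(u*k)])
m=(np.hypot(P[...,0]-.457,P[...,1]-.298)<.05)
for lo,hi in((.034,.043),(.014,.024)):
    q=m&(P[...,2]>lo)&(P[...,2]<hi)&(d>0);print(cv2.minEnclosingCircle(P[q][:,:2].astype(np.float32)),np.median(P[q],0),q.sum())
```

```text
(224, 205) [0.4565 0.2981 0.0397] [21 19 19]
(222, 165) [0.4415 0.3179 0.0366] [37 32 33]
(200, 155) [0.4275 0.3114 0.0197] [59 52 48]
(250, 155) [0.4551 0.3306 0.0196] [57 55 52]
(198, 200) [0.4392 0.2983 0.0549] [93 92 90]
(200, 212) [0.441  0.2999 0.071 ] [92 91 88]
(196, 225) [0.4411 0.2984 0.0826] [145 144 140]
(250, 200) [0.4627 0.3149 0.0553] [100  98  96]
(254, 212) [0.4631 0.3153 0.071 ] [95 90 86]
(256, 225) [0.4628 0.3146 0.0841] [141 138 136]
(224, 222) [0.4631 0.2885 0.0394] [46 45 42]
(188, 190) [0.4331 0.292  0.0354] [39 36 35]
(350, 300) [0.4899 0.3233 0.1199] [29 27 26]
(120, 200) [0.3972 0.2413 0.0011] [ 45  64 102]
((0.4567842185497284, 0.2983180284500122), 0.025251034647226334) [0.45552037 0.30232118 0.0385168 ] 5354
((0.456891804933548, 0.2981325089931488), 0.03329899162054062) [0.44053203 0.31770355 0.01987878] 2711
```

Run:
```python
from h import *
im,d,P,s=shot("wrist")
R=np.array(s["tcp_rot"]);Q=(P-s["position"])@R
x0=np.array([s["position"]])
for u in (237,246,252,306,312,318):
    print(u,[(v,*(Q[v,u]*1000).round(0).astype(int)) for v in range(232,275,5)])
q=(np.abs(Q[...,1])<.05)&(P[...,2]>.042)&(P[...,2]<.1)&(d>0)
print("lowest finger pts (tool mm):",np.percentile(Q[q][:,2]*1000,[90,98,99.9]))
cv2.imwrite("pics/w3.png",cv2.resize(im[200:300,200:350],(750,500),interpolation=cv2.INTER_CUBIC)*2)
```

```text
237 [(232, np.int64(12), np.int64(-21), np.int64(-19)), (237, np.int64(10), np.int64(-21), np.int64(-19)), (242, np.int64(7), np.int64(-21), np.int64(-20)), (247, np.int64(5), np.int64(-21), np.int64(-20)), (252, np.int64(2), np.int64(-21), np.int64(-20)), (257, np.int64(7), np.int64(-19), np.int64(-37)), (262, np.int64(7), np.int64(-18), np.int64(-43)), (267, np.int64(11), np.int64(-16), np.int64(-56)), (272, np.int64(11), np.int64(-16), np.int64(-60))]
246 [(232, np.int64(13), np.int64(-16), np.int64(-20)), (237, np.int64(10), np.int64(-16), np.int64(-20)), (242, np.int64(7), np.int64(-17), np.int64(-19)), (247, np.int64(11), np.int64(-15), np.int64(-35)), (252, np.int64(11), np.int64(-14), np.int64(-42)), (257, np.int64(11), np.int64(-14), np.int64(-46)), (262, np.int64(11), np.int64(-13), np.int64(-52)), (267, np.int64(11), np.int64(-13), np.int64(-57)), (272, np.int64(11), np.int64(-12), np.int64(-60))]
252 [(232, np.int64(13), np.int64(-13), np.int64(-21)), (237, np.int64(10), np.int64(-13), np.int64(-21)), (242, np.int64(8), np.int64(-14), np.int64(-21)), (247, np.int64(11), n
[... 1013 characters left out ...]
int64(13), np.int64(-47)), (262, np.int64(11), np.int64(13), np.int64(-51)), (267, np.int64(11), np.int64(13), np.int64(-56)), (272, np.int64(11), np.int64(12), np.int64(-60))]
318 [(232, np.int64(12), np.int64(19), np.int64(-19)), (237, np.int64(10), np.int64(19), np.int64(-20)), (242, np.int64(7), np.int64(19), np.int64(-20)), (247, np.int64(11), np.int64(17), np.int64(-36)), (252, np.int64(11), np.int64(17), np.int64(-41)), (257, np.int64(11), np.int64(16), np.int64(-46)), (262, np.int64(11), np.int64(15), np.int64(-51)), (267, np.int64(12), np.int64(15), np.int64(-57)), (272, np.int64(12), np.int64(14), np.int64(-61))]
lowest finger pts (tool mm): [-42.36602337 -33.80296759 -28.1248981 ]
```

View pics/w3.png

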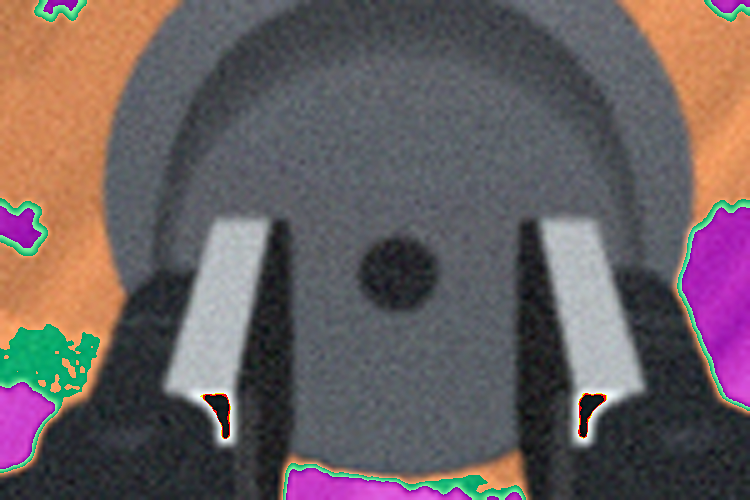

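```bash
python3 -m pendant '[[[0,0,0.5],[0,0,0],0.2],[[0,0,0.5],[0,0,0],0.2],[[0,0,0.5],[0,0,0],0.2],[[0,0,0.5],[0,0,0],0.2],[[0,0,0.5],[0,0,0],0.2]]'
python3 - <<'E'
from h import *
im,d,P,s=shot("wrist")
def tips(P,pos,R,d,o):
    Q=(P-pos)@R; 
    q=(Q[...,2]<-.023)&(Q[...,2]>-.09)&(np.abs(Q[...,1])<.07)&(Q[...,0]<.02)&(Q[...,0]>-.02)&(P[...,2]>.05)
    for sg in(-1,1):
        w=Q[q&(sg*Q[...,1]>0)]*1000;i=np.argsort(w[:,2])[-40:];print(o,len(w),w[i].mean(0).round(1),w[:,2].max().round(1))
tips(P,s["position"],np.array(s["tcp_rot"]),d,s["opening"])
z=np.load("w1.npz");R=np.array([[-.57316,.81944,-.001],[.81944,.57316,0],[.0007,-.0007,-1]])
tips(z["P"],np.array([.45522,.29919,.20403]),R,None,"w1 .0854")
E
```

```text
time: 3.27
position: [0.4571, 0.2977, 0.0376]
tcp_rot: [[-0.573, 0.819, -0.001], [0.819, 0.573, -0.0], [0.0, -0.001, -1.0]]
force: [0.6, 0.4, -0.5]
opening: 0.0514
grip_force: 0.0
0.05143884071075019 7277 [  0.6 -25.2 -32.5] -30.4
0.05143884071075019 7274 [ -0.3  26.2 -32.5] -30.6
w1 .0854 3979 [ -0.6 -42.1 -41.9] -40.5
w1 .0854 3991 [  0.3  43.1 -41.7] -39.9
```

Measured: with the fingers at 51 mm opening, the real tips sit about 31 mm behind the reported TCP (41 mm fully open), so the fingers passed over the dome. The cap is untouched. I'll open and descend until the tips will close just above the flange, at TCP z of about -0.009.

```bash
python3 -m pendant '[[[0,0,0],[0,0,0],1],[[0,0,0],[0,0,0],1],[[0,0,0],[0,0,0],1],[[0,0,0],[0,0,0],1],[[0,0,0],[0,0,0],1]]';python3 -m pendant '[[[0,0,-0.3],[0,0,0],1],[[0,0,-0.6],[0,0,0],1],[[0,0,-0.9],[0,0,0],1],[[0,0,-1.16],[0,0,0],1],[[0,0,-1.16],[0,0,0],1]]'; python3 -m pendant '[[[0,0,0],[0,0,0],0.3],[[0,0,0],[0,0,0],0.1],[[0,0,0],[0,0,0],0],[[0,0,0],[0,0,0],-0.1],[[0,0,0],[0,0,0],-0.1]]' 60
```

```text
time: 3.73
position: [0.4576, 0.2979, 0.0384]
tcp_rot: [[-0.573, 0.819, -0.0], [0.819, 0.573, -0.0], [0.0, -0.0, -1.0]]
force: [0.2, -0.4, -0.2]
opening: 0.0854
grip_force: 0.0
time: 4.15
position: [0.4549, 0.2967, -0.0117]
tcp_rot: [[-0.573, 0.819, -0.006], [0.819, 0.573, -0.003], [0.001, -0.007, -1.0]]
force: [-0.8, -0.0, -0.4]
opening: 0.0858
grip_force: 0.0
time: 4.57
position: [0.4586, 0.2983, -0.0069]
tcp_rot: [[-0.573, 0.819, 0.002], [0.819, 0.573, 0.001], [-0.001, 0.002, -1.0]]
force: [0.4, 1.1, 2.0]
opening: 0.048
grip_force: 61.7
```

Gripped at 62 N. I'll lift and carry it past the hub so that the wrist camera faces the hub.

```bash
python3 -m pendant '[[[0,0,0.4],[0,0,0],-0.1],[[0,0,1.2],[0,0,0],-0.1],[[0,0,2],[0,0,0],-0.1],[[0,0,2.8],[0,0,0],-0.1],[[0,0,3.6],[0,0,0],-0.1]]'; python3 -m pendant '[[[0.5,-0.8,0.2],[0,0,0],-0.1],[[1,-1.6,0.4],[0,0,0],-0.1],[[1.5,-2.4,0.6],[0,0,0],-0.1],[[2,-3.2,0.8],[0,0,0],-0.1],[[2.5,-4.1,1],[0,0,0],-0.1]]';python3 -m pendant '[[[0.5,-0.8,0],[0,0,0],-0.1],[[1,-1.6,0],[0,0,0],-0.1],[[1.5,-2.4,0],[0,0,0],-0.1],[[2,-3.2,0],[0,0,0],-0.1],[[2.5,-4.1,0],[0,0,0],-0.1]]';python3 -m pendant '[[[0,0,0],[0,0,0],-0.1],[[0,0,0],[0,0,0],-0.1],[[0,0,0],[0,0,0],-0.1]]'
python3 - <<'E'
from h import *
im,d,P,s=shot("wrist");cv2.imwrite("pics/w4.png",im);np.savez("w4.npz",im=im,P=P,d=d,pos=s["position"],R=s["tcp_rot"])
print(s["position"],s["opening"])
m=(np.hypot(P[...,0]-.587,P[...,1]-.068)<.055)&(P[...,2]>.083)&(P[...,2]<.092)&(d>0)
print(m.sum(),cv2.minEnclosingCircle(P[m][:,:2].astype(np.float32)),np.median(P[m],0))
E
```

```text
time: 4.98
position: [0.4571, 0.2977, 0.1374]
tcp_rot: [[-0.573, 0.819, -0.0], [0.819, 0.573, -0.0], [0.0, -0.0, -1.0]]
force: [0.6, 1.3, -0.3]
opening: 0.0482
grip_force: 62.0
time: 5.4
position: [0.5578, 0.133, 0.1765]
tcp_rot: [[-0.574, 0.819, 0.0], [0.819, 0.574, 0.0], [0.0, 0.001, -1.0]]
force: [1.1, 0.8, -1.0]
opening: 0.0481
grip_force: 62.0
time: 5.82
position: [0.6578, -0.031, 0.1758]
tcp_rot: [[-0.574, 0.819, -0.0], [0.819, 0.574, 0.001], [0.001, 0.0, -1.0]]
force: [0.0, 0.9, -0.9]
opening: 0.0482
grip_force: 62.0
time: 6.07
position: [0.6569, -0.0298, 0.1754]
tcp_rot: [[-0.573, 0.82, -0.001], [0.82, 0.573, 0.001], [0.001, -0.001, -1.0]]
force: [0.1, 0.2, -0.6]
opening: 0.0486
grip_force: 62.0
[ 0.65692141 -0.0297656   0.17539738] 0.04863803289889389
5050 ((0.5884594917297363, 0.06749096512794495), 0.039334025233983994) [0.5906308  0.0656587  0.08728569]
```

View pics/w4.png

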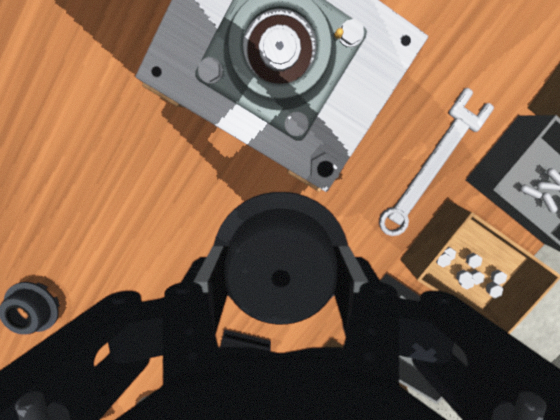

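The picture shows the cap held level, dimple at (281,278), and the hub mouth at (280,45). The rim fit has R 39.3 mm and z 87.3 mm, which agrees with the given sizes. Next I'll work out the cap's offset in the hand.

Run:
```python
from h import *
from scipy.optimize import least_squares
z=np.load("w4.npz");P,d,pos,R,im=[z[k] for k in("P","d","pos","R","im")]
Q=(P-pos)@R
def edge(w,r0,c0):  # outer boundary per angle, then circle fit
    a=np.degrees(np.arctan2(w[:,1]-c0[1],w[:,0]-c0[0]))//6;rr=np.hypot(w[:,0]-c0[0],w[:,1]-c0[1])
    e=np.array([w[a==k][np.argmax(rr[a==k])] for k in np.unique(a) if rr[a==k].max()>r0-.004])
    f=least_squares(lambda p:np.hypot(e[:,0]-p[0],e[:,1]-p[1])-p[2],[*c0,r0],loss="soft_l1",f_scale=.0005).x
    return f.round(4),len(e)
m=(np.hypot(P[...,0]-.5885,P[...,1]-.0675)<.045)&(P[...,2]>.083)&(P[...,2]<.092)&(d>0)
print("hub outer",edge(P[m][:,:2],.039,(.5885,.0675)))
w=P[m];rr=np.hypot(w[:,0]-.5885,w[:,1]-.0675);i=w[rr<.0385]
print("rim z",np.percentile(i[:,2],[10,50,90]).round(4))
# cap in tool frame: dome top region, expected Q z ~ -0.045 ; flange top ~ -0.026
b=(np.hypot(Q[...,0],Q[...,1])<.04)&(d>0)
h=np.histogram(Q[b][:,2],np.arange(-.07,0,.002));print([(round(float(x),3),int(n)) for n,x in zip(*h) if n>100])
t=b&(Q[...,2]<-.040)&(Q[...,2]>-.050)&(np.hypot(Q[...,0],Q[...,1])<.02)
w=Q[t];A=np.c_[w[:,:2],np.ones(len(w))];co=np.linalg.lstsq(A,w[:,2],rcond=None)[0];print("top plane",co.round(4),len(w))
fl=b&(Q[...,2]>-.030)&(Q[...,2]<-.018);w=Q[fl]
print("flange",len(w),np.median(w[:,2]),edge(w[:,:2],.033,(0,0)))
```

```text
hub outer (array([0.5886, 0.0673, 0.0386]), 50)
rim z [0.0844 0.0873 0.0886]
[(-0.07, 373), (-0.068, 417), (-0.066, 228), (-0.064, 223), (-0.062, 207), (-0.06, 273), (-0.058, 228), (-0.056, 237), (-0.054, 199), (-0.052, 217), (-0.05, 212), (-0.048, 1428), (-0.046, 7451), (-0.044, 978), (-0.042, 301), (-0.04, 253), (-0.038, 230), (-0.036, 198), (-0.034, 141), (-0.032, 133), (-0.03, 173), (-0.028, 2197), (-0.026, 472)]
top plane [-0.002   0.0028 -0.0454] 6211
flange 2858 -0.026656122210249926 (array([0.001 , 0.0004, 0.0329]), 30)
```

Cap in the tool frame: offset (1.0, 0.4) mm, origin 23.2 mm above the TCP, level. The TCP target over the hub is (0.5887, 0.0664), with resting contact expected at TCP z of about 0.0735. I'll move to 0.100 first.

```bash
python3 -m pendant '[[[-0.45,0.6,0],[0,0,0],-0.1],[[-0.9,1.2,0],[0,0,0],-0.1],[[-1.3,1.8,0],[0,0,0],-0.1],[[-1.6,2.25,0],[0,0,0],-0.1],[[-1.71,2.41,0],[0,0,0],-0.1]]'; python3 -m pendant '[[[0,0,-0.6],[0,0,0],-0.1],[[0,0,-1.2],[0,0,0],-0.1],[[0,0,-1.7],[0,0,0],-0.1],[[0,0,-1.9],[0,0,0],-0.1],[[0,0,-1.9],[0,0,0],-0.1]]'; python3 -m pendant '[[[0,0,0],[0,0,0],-0.1],[[0,0,0],[0,0,0],-0.1],[[0,0,0],[0,0,0],-0.1]]'
python3 - <<'E'
from h import *
a=[]
for _ in range(4): a.append(manip.sense()["position"]);manip.capture("top")
print(np.mean(a,0).round(4))
im,d,P,s=shot("top")
for c in((.587,.068),):
    m=(np.hypot(P[...,0]-c[0],P[...,1]-c[1])<.05)&(P[...,2]>.08)&(P[...,2]<.092)&(d>0);print("visible rim from top",m.sum())
im,d,P,s=shot("scene");cv2.imwrite("pics/s5.png",cv2.resize(im[170:290,230:390],(800,600),interpolation=cv2.INTER_CUBIC))
E
```

```text
time: 6.53
position: [0.5864, 0.0704, 0.176]
tcp_rot: [[-0.577, 0.817, -0.001], [0.817, 0.577, 0.001], [0.001, -0.0, -1.0]]
force: [0.6, -0.9, -0.2]
opening: 0.0482
grip_force: 62.1
time: 6.95
position: [0.5869, 0.0671, 0.0973]
tcp_rot: [[-0.574, 0.819, -0.005], [0.819, 0.574, 0.0], [0.003, -0.004, -1.0]]
force: [-1.2, 0.1, -1.8]
opening: 0.0483
grip_force: 62.1
time: 7.2
position: [0.5904, 0.0665, 0.102]
tcp_rot: [[-0.573, 0.819, 0.003], [0.819, 0.573, -0.0], [-0.002, 0.003, -1.0]]
force: [-0.1, -0.1, -1.1]
opening: 0.0486
grip_force: 62.1
[0.5902 0.0664 0.1016]
visible rim from top 6
```

View pics/s5.png

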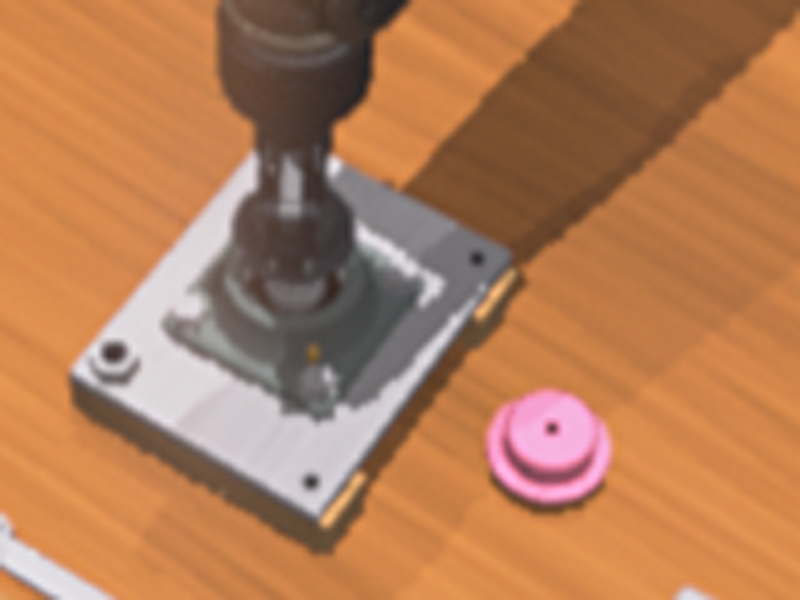

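The cap is over the hub mouth, at around (295,260) in this crop, with the mouth visible just below it. I'll correct x by -1.5 mm, go a little lower, and check the cap against the rim in one wrist frame.

```bash
python3 -m pendant '[[[-0.037,0,-0.15],[0,0,0],-0.1],[[-0.037,0,-0.3],[0,0,0],-0.1],[[-0.037,0,-0.3],[0,0,0],-0.1],[[-0.037,0,-0.3],[0,0,0],-0.1],[[-0.037,0,-0.3],[0,0,0],-0.1]]'
python3 - <<'E'
from h import *
from scipy.optimize import least_squares
im,d,P,s=shot("wrist");pos=s["position"];R=np.array(s["tcp_rot"]);Q=(P-pos)@R
print(pos,s["force"])
def edge(w,r,c0):
    a=np.degrees(np.arctan2(w[:,1]-c0[1],w[:,0]-c0[0]))//5;rr=np.hypot(*(w-c0).T)
    e=np.array([w[a==k][np.argmax(rr[a==k])] for k in np.unique(a) if rr[a==k].max()>r-.004])
    f=least_squares(lambda p:np.hypot(e[:,0]-p[0],e[:,1]-p[1])-r,c0,loss="soft_l1",f_scale=.0005);return f.x.round(4),len(e),np.abs(f.fun).mean()
c0=np.array([.5886,.0673]);g=np.hypot(P[...,0]-c0[0],P[...,1]-c0[1])
m=(g<.045)&(P[...,2]>.083)&(P[...,2]<.092)&(d>0);print("hub",m.sum(),edge(P[m][:,:2],.0386,c0),np.median(P[m][:,2]))
h=(np.hypot(Q[...,0],Q[...,1])<.04)&(Q[...,2]>-.030)&(Q[...,2]<-.022)&(d>0);print("cap",h.sum(),edge(P[h][:,:2],.0329,c0))
E
```

```text
time: 7.92
position: [0.5874, 0.0665, 0.0876]
tcp_rot: [[-0.573, 0.819, -0.001], [0.819, 0.573, 0.0], [0.0, -0.0, -1.0]]
force: [-0.0, 1.2, -0.3]
opening: 0.0483
grip_force: 62.1
[0.58739802 0.06651591 0.08759035] [-0.03595423  1.21808103 -0.31870487]
hub 2948 (array([0.588 , 0.0681]), 38, np.float64(0.0001315076064720336)) 0.08779000902460919
cap 2856 (array([0.5872, 0.0675]), 34, np.float64(6.790514298571585e-05))
```

The cap is (0.8, 0.6) mm off the hub centre. I'll correct that and lower gently toward contact.

```bash
python3 -m pendant '[[[0.02,0.015,-0.1],[0,0,0],-0.1],[[0.02,0.015,-0.2],[0,0,0],-0.1],[[0.02,0.015,-0.28],[0,0,0],-0.1],[[0.02,0.015,-0.3],[0,0,0],-0.1],[[0.02,0.015,-0.3],[0,0,0],-0.1]]';python3 -m pendant '[[[0,0,-0.03],[0,0,0],-0.1],[[0,0,-0.03],[0,0,0],-0.1],[[0,0,-0.03],[0,0,0],-0.1]]';python3 -m pendant '[[[0,0,-0.03],[0,0,0],-0.1],[[0,0,-0.03],[0,0,0],-0.1],[[0,0,-0.03],[0,0,0],-0.1]]'
```

```text
time: 8.38
position: [0.5879, 0.0671, 0.0752]
tcp_rot: [[-0.573, 0.819, -0.001], [0.819, 0.573, 0.0], [0.001, -0.001, -1.0]]
force: [0.1, -0.3, -0.7]
opening: 0.0486
grip_force: 62.1
time: 8.63
position: [0.5884, 0.0671, 0.0748]
tcp_rot: [[-0.573, 0.819, 0.0], [0.819, 0.573, -0.0], [-0.0, 0.0, -1.0]]
force: [-0.9, -0.2, -0.6]
opening: 0.0483
grip_force: 62.1
time: 8.88
position: [0.5885, 0.067, 0.0738]
tcp_rot: [[-0.573, 0.819, 0.0], [0.819, 0.573, -0.0], [-0.0, 0.0, -1.0]]
force: [-0.5, 0.0, -0.1]
opening: 0.0486
grip_force: 62.1
```

```bash
for i in 1 ; do python3 -m pendant '[[[0,0,-0.03],[0,0,0],-0.1],[[0,0,-0.03],[0,0,0],-0.1],[[0,0,-0.03],[0,0,0],-0.1]]'; python3 -m pendant '[[[0,0,-0.03],[0,0,0],-0.1],[[0,0,-0.03],[0,0,0],-0.1],[[0,0,-0.03],[0,0,0],-0.1]]'; done
```

```text
time: 9.13
position: [0.5888, 0.067, 0.0732]
tcp_rot: [[-0.573, 0.819, 0.001], [0.819, 0.573, -0.0], [-0.001, 0.001, -1.0]]
force: [-1.3, -0.5, 4.0]
opening: 0.0482
grip_force: 62.4
time: 9.38
position: [0.5891, 0.067, 0.0727]
tcp_rot: [[-0.573, 0.819, 0.002], [0.819, 0.573, -0.0], [-0.001, 0.001, -1.0]]
force: [-2.2, -1.5, 8.2]
opening: 0.0484
grip_force: 62.9
```

Contact at the expected height: 8 N at cap +8.9 mm, and level. Now I'll push it down.

```bash
python3 -m pendant '[[[0,0,-0.05],[0,0,0],-0.1],[[0,0,-0.1],[0,0,0],-0.1],[[0,0,-0.1],[0,0,0],-0.1]]' 80; python3 -m pendant '[[[0,0,-0.04],[0,0,0],-0.1],[[0,0,-0.08],[0,0,0],-0.1],[[0,0,-0.08],[0,0,0],-0.1]]'
```

```text
time: 9.63
position: [0.5879, 0.0672, 0.0661]
tcp_rot: [[-0.573, 0.819, -0.0], [0.819, 0.573, 0.0], [0.0, -0.0, -1.0]]
force: [1.3, -0.5, -3.8]
opening: 0.0476
grip_force: 83.0
time: 9.88
position: [0.5882, 0.0673, 0.0647]
tcp_rot: [[-0.573, 0.819, -0.001], [0.819, 0.573, 0.0], [0.001, -0.001, -1.0]]
force: [-3.4, -0.8, 5.6]
opening: 0.0478
grip_force: 83.8
```

It snapped in. I'll press more firmly.

```bash
python3 -m pendant '[[[0,0,-0.03],[0,0,0],-0.1],[[0,0,-0.05],[0,0,0],-0.1],[[0,0,-0.05],[0,0,0],-0.1]]' 80; python3 -m pendant '[[[0,0,0],[0,0,0],-0.1],[[0,0,0],[0,0,0],-0.1],[[0,0,0],[0,0,0],-0.1]]'
```

```text
time: 10.13
position: [0.5883, 0.0673, 0.0646]
tcp_rot: [[-0.574, 0.819, -0.002], [0.819, 0.574, 0.0], [0.001, -0.001, -1.0]]
force: [-7.5, -0.3, 13.4]
opening: 0.0473
grip_force: 84.9
time: 10.38
position: [0.5883, 0.0673, 0.0646]
tcp_rot: [[-0.574, 0.819, -0.002], [0.819, 0.574, 0.0], [0.001, -0.001, -1.0]]
force: [-6.8, -1.9, 13.9]
opening: 0.0481
grip_force: 84.8
```

```bash
python3 -m pendant '[[[-0.02,0,-0.03],[0,0,0],-0.1],[[-0.02,0,-0.06],[0,0,0],-0.1],[[-0.02,0,-0.06],[0,0,0],-0.1],[[-0.02,0,-0.06],[0,0,0],-0.1]]' 80
python3 - <<'E'
from h import *
im,d,P,s=shot("wrist");pos=s["position"];R=np.array(s["tcp_rot"]);print(pos,s["force"])
g=np.hypot(P[...,0]-.588,P[...,1]-.0681)
for n,lo,hi,r0,r1 in(("rim",.083,.0885,.034,.038),("flange",.0885,.095,.027,.032),("top",.1,.12,0,.02)):
    m=(g>r0)&(g<r1)&(P[...,2]>lo)&(P[...,2]<hi)&(d>0);w=P[m]
    print(n,m.sum(),np.median(w,0).round(4))
    if n=="top":print(np.linalg.lstsq(np.c_[w[:,:2]-[.588,.068],np.ones(len(w))],w[:,2],rcond=None)[0].round(4))
    if n=="flange":pass
m=(P[...,2]>.0885)&(P[...,2]<.094)&(g<.037)&(d>0);print("flange circle",cv2.minEnclosingCircle(P[m][:,:2].astype(np.float32)))
E
```

```text
time: 10.72
position: [0.5884, 0.0673, 0.0646]
tcp_rot: [[-0.574, 0.819, -0.0], [0.819, 0.574, -0.0], [0.0, -0.0, -1.0]]
force: [-10.1, -0.3, 21.9]
opening: 0.0475
grip_force: 85.7
[0.58836922 0.06725919 0.06457759] [-10.13615618  -0.29491334  21.89295983]
rim 1822 [0.5708 0.0925 0.0877]
flange 1752 [0.5712 0.0914 0.0912]
top 6251 [0.5875 0.0688 0.11  ]
[-0.002   0.0002  0.11  ]
flange circle ((0.5879830718040466, 0.06810696423053741), 0.03702957183122635)
```

Flush: the flange top is 3.5 mm above the measured rim (the flange is 3 mm thick). The dome top is 22.3 mm above it (nominal 22), it is level within 0.002 rad, and the arm is pressing with 22 N. Handing in.

```bash
python3 -c "
from bench import manip
print(manip.sign_off())"
```

```text
the job is handed in; nothing more can be done
None
```

The closed cap is snapped flush and level onto the bearing hub, the arm was still pressing it down with about 22 N at hand-in, and the job is handed in; no verdict came back, and I didn't re-measure the bystanders, though the arm touched nothing but the cap.

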